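# Turn the amber filter over the light port and start the measurement

## Robot

A 6-joint arm with a two-finger parallel gripper is mounted at the origin on the work surface. World frame = base frame: x ahead of the robot, y to its left, z up, the work surface at z = 0. Lengths are in m, angles in rad, forces in N, time in s.
With the tool pointing down it reaches from about 0.275 to 1 m from the base axis. Payload 8.4 kg.
Tool frame: the origin (TCP) lies at the very end of the fingers, on their centre line; the grasp point (between the pads) lies 19 mm behind it; x points along the fingers, z is the direction in which the jaws open and shut, and the axes are right-handed (so a half turn about x gives the same grasp; the last joint's range is limited). The gripper opens to 85 mm and grips with 20 to 120 N. Pads are 22 mm wide; open, the fingers measure 114 mm over their backs; the gripper's body (76 mm by 85 mm) begins 54 mm behind the grasp point. The pads swing forward as they close: fully open they stand 13 mm farther back than shut.
Start: joints at [-1.177, 0.353, 1.633, -0, 1.155, -0.002], TCP at [0.241, -0.577, 0.231] pointing down, gripper open.
Joint ranges: [-2.63, 2.63], [-0.92, 2.1], [0.06, 2.66], [-1.3, 4.44], [0, 2.69], [-3.02, 3.02]. Speed limits (rad/s): [2.22, 2.22, 2.79, 3.14, 3.14, 3.14].

## Interface

Orientations are given as a unit quaternion [x, y, z, w].
In Python, from workcell import arm gives the robot as it stands.
- The arm moves only by the shell command python3 -m inch 'ROWS'. ROWS is JSON, a list of rows, each a list of 7 numbers: the shift along the world's x, y, z in units of 0.2 m (1.0 is 0.2 m), then the turn, a rotation vector about the world's x, y, z in units of pi/2 rad (1.0 is pi/2 rad), then the closure in counts, from 0 (fully open) to 255 (shut). In form: [[dx, dy, dz, ax, ay, az, fingers], ...]. A call has 1 to 5 rows; each row is the pose to reach, as a shift and turn from the pose commanded when the call began; what a row does not reach only later rows make up. A row lasts 1/10 s, in which the tool goes at most 50 mm and 8.59 degrees, less where a joint would pass 70% of its speed; a pose out of reach is approached as far as the arm can. A call with a number of a shift or a turn outside -1 to 1 is refused whole. A call with a gripper value outside its range is refused whole. The fingers move at their own pace and stop on an object; the grip force is fixed at half the most. Time passes only in rows, so rows that repeat a pose let the fingers close. It gives the time, the measured TCP pose, the force and the opening at its end, in the units of the state.
- arm.get_obs(): the state, without advancing time (a new reading comes with each control period).
- arm.grab_frame(name): name is "side" or "top" or "wrist"; returns (picture, depth): 420x560x3 uint8, red, green, blue; 420x560 float32, m along the optical axis (not along the pixel's ray), 0 where there is no reading.
- arm.camera_model(name): a dict with "fovy" (degrees; the focal length in pixels is half the picture's height over the tangent of half this angle, whatever the lens; pixels are square), "cx", "cy" (the principal point, pixels), "camera_from_world" (4x4, takes a point from world to camera coordinates); the wrist camera has in their place "mount" (4x4, takes a point from camera to tool coordinates, whose origin is the TCP and whose axes are the tool frame's). Camera axes: x right, y up, looking along -z (the intrinsics and any distortion apply to the point x, -y, -z); pixel columns grow to the right and rows downward; lengths in m; the calibration is good to about 2 mm. The wrist camera is an equidistant fisheye: a pixel r from the principal point sees the ray r / f radians off the axis. A picture is of the moment at which its call begins: read the wrist's pose just before it. camera_model takes no time and is no camera call.
- arm.sign_off(): hands the job in, once; it reports no verdict.
The state is a dict: "clock": time; "q": joint angles; "joint_vel": joint speeds; "joint_torque": joint torques, N m; "tool_pos": TCP position; "tool_rot": TCP orientation; "ft_force": force on the tool from outside, world axes, zero at the start; "moment": the same for the moment, N m; "width": finger opening in m.
Only numpy, scipy, OpenCV 4.12 (cv2) and the standard library are available. Lean on these libraries where they do the work, as an engineer would, in place of code of your own. Each camera call takes 0.05 s, during which the arm holds its last target. There are 200 camera calls.

## Task

With a fingertip, push on a spoke of the three-armed filter wheel and turn it until the amber filter is centred over the bright light port in the meter's black deck. Only then press the green button on the console right down and let it come back up. Do not lift the wheel, poke the discs in its rings or press the red button, and leave the port cap, sample case, bottle and jar where they are.

Things in the scene. Friction and masses are not known exactly. Their poses are not given: they have to be found in the camera images.
- hub (a point): Top face of the filter wheel's dark hub (radius 20 mm), on its upright axis, 93 mm above the table; a steel stud, radius 10 mm, stands 3 mm higher. Three aluminium spokes at 120 degrees each carry a ring (28 mm outer radius) centred 100 mm from the axis; the wheel sweeps a radius of 128 mm. It sits loosely on its spindle and could be lifted off.
- spoke (a point): Middle of the top of the amber filter's spoke, 46 mm from the wheel's axis, 93 mm above the table; x points outward along the spoke. Each spoke is a bar 12 mm wide running from the hub to its ring, 75 mm from the axis. Spokes and rings span heights 75 to 93 mm; 25 mm of free gap lies between them and the deck.
- meter: The fixed meter: a black deck 280 (x) by 360 (y) mm, its top 50 mm above the table; origin on the table under its centre. The wheel's axis is at (0, -40) mm in its frame and the port at (100, -40). A white housing, 80 mm wide, along its +y end rises to 100 mm above the table, 138 mm from the wheel's axis.
- port (a point): Centre of the light port: a bright white disc of 24 mm diameter with a steel bezel, flush in the black deck, 50 mm above the table and 100 mm horizontally from the wheel's axis. Fixed to the meter.
- amber_disc: Amber (orange) filter disc, 42 mm across and 4 mm thick, inside one ring of the wheel, recessed 7 mm below the ring's top; origin at the centre of its underside, 100 mm from the wheel's axis, 82 mm above the table. The direction from the hub to this disc is the direction of its spoke.
- green_disc: Green filter disc, same size and height, in the ring 120 degrees counter-clockwise (seen from above) from the amber one; same origin.
- shutter_disc: Grey opaque shutter disc, same size and height, in the ring 120 degrees clockwise (seen from above) from the amber one; same origin.
- wheel (a joint): Angle of the filter wheel, rad, positive counter-clockwise seen from above; 0 (or any whole turn) has the amber filter exactly over the port. It starts anywhere at least 0.6 rad from there, turns freely both ways without stops, and stays where it is left (friction about 0.08 N m).
- measure (a joint): Travel of the green button, m: 0 up, 0.006 fully down; a spring that takes 5 N fully down and lifts it again.
- measure_top (a point): Centre of the top of the green button (32 mm across) on the small white console, a fixed box 80 by 140 mm and 35 mm high standing on the table. Pressed straight down.
- lamp_off (a joint): Travel of the red button, m, 0 up; not to be pressed.
- lamp_off_top (a point): Centre of the top of the red button, the same size, on the same console 70 mm from the green one.
- port_cap: Loose blue round cap, 44 mm across, 22 mm high, on a corner of the deck, about 160 mm from the wheel's axis; origin at the centre of its underside. Bystander.
- sample_case: Loose pale plastic case with an orange latch, 104 by 144 mm, 57 mm high, on the table; origin at the centre of its underside. Bystander.
- cleaner: Loose blue bottle, 56 mm across, 130 mm high, on the table; origin at the centre of its underside. Bystander.
- jar: Loose glass jar, 60 mm across, 70 mm high, on the table; origin at the centre of its underside. Bystander.

How it is judged:
On the way, in this order (a step that is already met when the one before it is completed fails the run):
1. the amber filter is over the light port and the wheel is still (horizontal distance between amber_disc and port below 0.007 m and velocity of joint wheel between -0.08 and 0.08 rad/s), for 0.3 s.
2. the green button is pressed right down with the amber filter over the port (value of joint measure above 0.0042 m and horizontal distance between amber_disc and port below 0.007 m), for 0.05 s.
At the end, for the whole second after the job is handed in: The amber filter's centre is within 7 mm (horizontally) of the port's centre and the wheel is still and seated on its spindle; the green button has been pressed at least 4.2 mm and is up again; the red button is up; cap, case, bottle and jar stand within 15 mm of where they were (all of step 1 and distance of hub from where it was at the start of the episode below 0.004 m and value of joint each of measure, lamp_off below 0.002 m and distance of each of sample_case, port_cap, cleaner, jar from where it was at the start of the episode below 0.015 m and angle between each of sample_case, port_cap, cleaner, jar's own z axis and vertical below 0.15 rad); the robot touches nothing.
It fails at once if the wheel is lifted more than 4 mm (distance of hub from where it was at the start of the episode above 0.004 m).
It fails at once if the green button is pressed while the amber filter is not over the port (value of joint measure above 0.003 m and horizontal distance between amber_disc and port above 0.009 m).
It fails at once if the red button is pressed (value of joint lamp_off above 0.003 m).
It fails at once if a disc is poked with more than 1 N (contact force between any of the fingers, the arm and amber_disc above 1 N or contact force between any of the fingers, the arm and green_disc above 1 N or contact force between any of the fingers, the arm and shutter_disc above 1 N).
It fails at once if a bystander is lifted, tipped or moved more than 15 mm (distance of any of sample_case, port_cap, cleaner, jar from where it was at the start of the episode above 0.015 m or angle between any of sample_case, port_cap, cleaner, jar's own z axis and vertical above 0.3 rad).
It also fails if it takes over 48 s, if anything falls off the work surface, if the arm or the gripper's body presses on something with over 40 N, if the wrist force passes 120 N, or if a joint passes its speed limit or range.

## Working session

There is one attempt and no reset: what is moved stays moved. The work goes in short steps, Python scripts to look and compute and a shell command to move; the robot and the scene stay as the last step left them, time stands still between calls to the robot, and variables do not carry over. Pictures are saved under pics/ and viewed, about 8 in all and at most 12, crops included, and the job is handed in when it is done.

```bash
mkdir -p pics; cat > h.py <<'E'
import numpy as np, cv2
from workcell import arm
def snap(n,fn):
    im,d=arm.grab_frame(n); cv2.imwrite('pics/'+fn,im[:,:,::-1]); np.savez('pics/'+fn+'.npz',im=im,d=d); return im,d
def ray(n,u,v,z):
    m=arm.camera_model(n); f=210/np.tan(np.radians(m['fovy']/2)); T=np.linalg.inv(np.array(m['camera_from_world']))
    r=T[:3,:3]@np.array([(u-m['cx'])/f,-(v-m['cy'])/f,-1]); o=T[:3,3]
    return o+r*(z-o[2])/r[2]
E
python3 - <<'E'
from h import *
for n in('top','side'):
    snap(n,n+'0.png'); m=arm.camera_model(n); print(n,{k:v for k,v in m.items() if k!='camera_from_world'}); print(np.round(m['camera_from_world'],3))
print(arm.get_obs())
E
```

```text
top {'fovy': 44.40621355085925, 'cx': 281.6628964733867, 'cy': 210.42844162566215}
[[-0.02  -1.     0.005 -0.008]
 [ 0.986 -0.019  0.163 -0.579]
 [-0.163  0.008  0.987 -1.118]
 [ 0.     0.     0.     1.   ]]
side {'fovy': 50.73908395421608, 'cx': 280.3526659187702, 'cy': 215.64019041709957}
[[-0.674 -0.739  0.015  0.395]
 [ 0.398 -0.345  0.85  -0.31 ]
 [-0.622  0.579  0.527 -0.889]
 [ 0.     0.     0.     1.   ]]
{'clock': 0.1, 'q': array([-1.17737699e+00,  3.53572258e-01,  1.63405112e+00, -3.42295038e-05,
        1.15523884e+00, -2.38690508e-03]), 'joint_vel': array([ 7.87854325e-05, -1.47715996e-03, -2.00432433e-03,  1.16027394e-04,
       -8.43719204e-04, -5.25219406e-04]), 'joint_torque': array([-2.27367582e-04, -6.06354690e+01, -3.42818069e+01, -3.86593285e-05,
        3.87981359e-03, -8.75700835e-06]), 'tool_pos': array([ 0.24080095, -0.57627778,  0.23064461]), 'tool_rot': array([ 0.39216993,  0.58892917, -0.39168896,  0.58817084]), 'ft_force': array([-0.03202465,  0.21682403, -0.20073324]), 'moment': array([-0.00885919, -0.03005224,  0.03688713]), 'width': 0.08548513185397645}
```

View pics/top0.png

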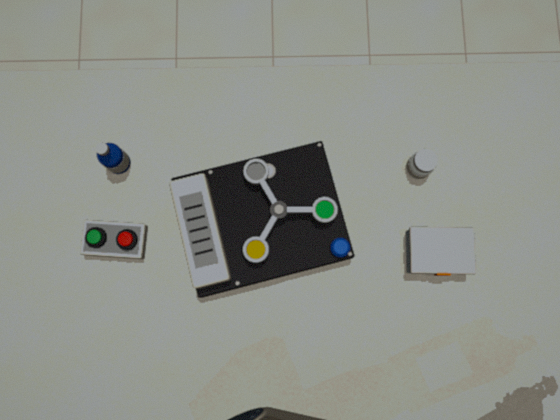

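View pics/side0.png

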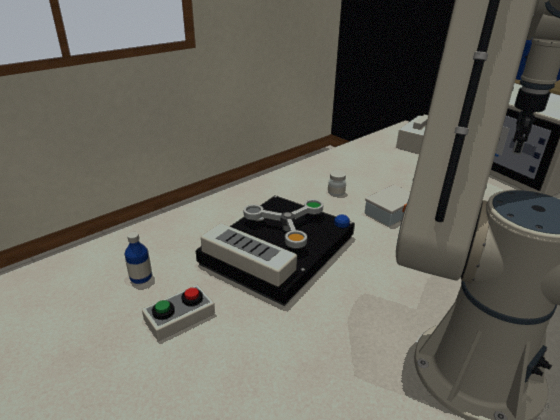

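Top view: hub (279,209), amber (256,250), green (325,209), shutter (257,171) half hiding the port (269,171), cap (341,247), green button (95,237) and red (126,239). The side view agrees. The amber spoke has to go clockwise, about 135°, past the housing side.

```bash
cat >> h.py <<'E'
def blob(mask,near,R=25):
    yy,xx=np.mgrid[:420,:560]; k=(mask&(np.hypot(xx-near[0],yy-near[1])<R)).astype(np.uint8)
    c=max(cv2.findContours(k,cv2.RETR_EXTERNAL,cv2.CHAIN_APPROX_NONE)[0],key=cv2.contourArea)
    m=cv2.moments(c); return np.array([m['m10']/m['m00'],m['m01']/m['m00']]),m['m00'],c
def hsv(im): return cv2.cvtColor(im,cv2.COLOR_RGB2HSV).astype(int)
def hue(H,a,b,s=120,v=60): return (H[...,0]>=a)&(H[...,0]<=b)&(H[...,1]>s)&(H[...,2]>v)
E
python3 - <<'E'
from h import *
z=np.load('pics/top0.png.npz'); im,d=z['im'],z['d']; H=hsv(im)
P={}
for n,(a,b),near,h in[('amber',(15,30),(256,250),.086),('green',(45,80),(325,209),.086),('mbtn',(45,80),(95,237),.045),('red',(0,8),(126,239),.045),('cap',(95,125),(341,247),.072)]:
    c,A,_=blob(hue(H,a,b),near); P[n]=ray('top',*c,h); print(n,c.round(1),A,P[n].round(4))
g=(H[...,1]<60)&(H[...,2]>90)
c,A,_=blob(g,(256,171),11);print('shut',c,A,ray('top',*c,.086))
# deck: dark pixels rect
k=(H[...,2]<50); c,A,cn=blob(k,(270,215),110); 
hull=cv2.convexHull(cn); q=cv2.approxPolyDP(hull,6,True)[:,0]; print('deck quad',q.tolist(),[ray('top',*p,.05)[:2].round(4).tolist() for p in q])
w=(H[...,1]<70)&(H[...,2]>150); c,A,cn=blob(w,(200,230),65); r=cv2.minAreaRect(cn); print('housing',r,[ray('top',*p,.1)[:2].round(4).tolist() for p in cv2.boxPoints(r)])
# depth
m=arm.camera_model('top'); T=np.linalg.inv(m['camera_from_world']); f=210/np.tan(np.radians(m['fovy']/2))
for u,v in[(279,209),(95,237),(126,239),(110,250),(256,250),(275,171),(300,240)]:
    D=d[v,u]; print((u,v),(T@[(u-m['cx'])/f*D,-(v-m['cy'])/f*D,-D,1])[:3].round(4), im[v,u])
s=im[130:290,160:370]; cv2.imwrite('pics/crop1.png',cv2.resize(s,None,fx=3.7,fy=3.7,interpolation=cv2.INTER_CUBIC)[:,:,::-1])
E
```

```text
amber [255.4 249. ] 241.0 [0.4893 0.0399 0.086 ]
green [324.2 209. ] 221.5 [ 0.574  -0.1119  0.086 ]
mbtn [ 93.4 236.3] 145.5 [0.5286 0.4053 0.045 ]
red [124.9 238.5] 151.0 [0.5222 0.3346 0.045 ]
cap [339.9 246.7] 283.0 [ 0.492  -0.1448  0.072 ]
shut [256. 171.] 342.0 [0.66233662 0.03661823 0.086     ]
deck quad [[322, 145], [353, 255], [198, 296], [172, 179]] [[0.73, -0.115], [0.4749, -0.1759], [0.3915, 0.1688], [0.656, 0.2299]]
housing ((178.44334411621094, 232.02716064453125), (127.47984313964844, 83.92668914794922), 81.49542236328125) [[0.6547, 0.3166], [0.6793, 0.1356], [0.4049, 0.0951], [0.3826, 0.2692]]
(279, 209) [ 0.5742 -0.0127  0.0965] [149 147 142]
(95, 237) [0.525  0.3962 0.0605] [ 26 124  60]
(126, 239) [0.5191 0.3269 0.0622] [157  25  22]
(110, 250) [0.4978 0.3699 0.0362] [110 112 109]
(256, 250) [0.4872 0.0387 0.0841] [152 132   0]
(275, 171) [ 0.6698 -0.0054  0.0525] [105 102  99]
(300, 240) [ 0.5103 -0.0584  0.0537] [36 35 34]
```

View pics/crop1.png

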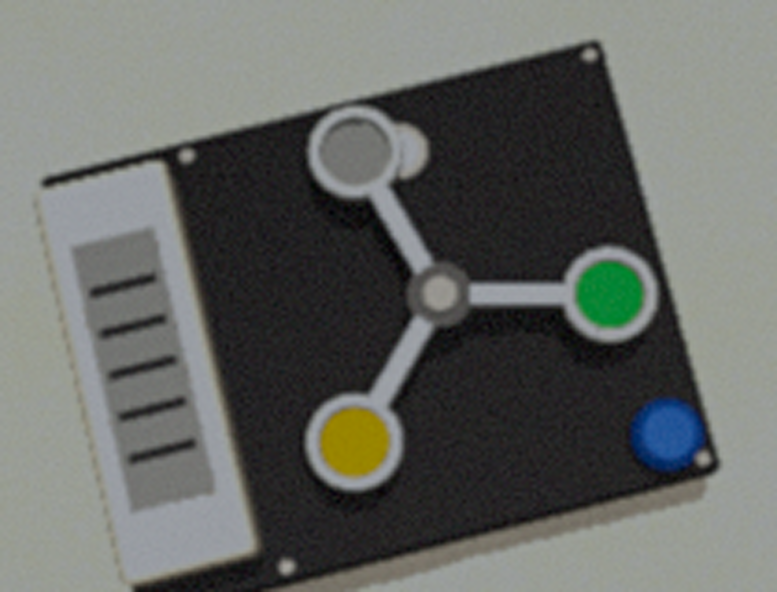

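```bash
python3 -m inch '[[0.5,1,0,0,0,0,255],[0.5,1,0,0,0,0,255],[0.5,1,0,0,0,0,255],[0.5,1,0,0,0,0,255],[0.5,1,0,0,0,0,255]]'; python3 -m inch '[[0.5,1,0,0,0,0,255],[0.5,1,0,0,0,0,255],[0.5,1,0,0,0,0,255],[0.5,1,0,0,0,0,255],[0.5,1,0,0,0,0,255]]'
python3 - <<'E'
from h import *
o=arm.get_obs(); print(o['tool_pos'],o['width'],o['q'].round(2), ray('top',93.4,236.3,.06),ray('top',124.9,238.5,.06))
E
```

```text
clock: 0.6
tool_pos: [0.3416, -0.3732, 0.2309]
tool_rot: [0.392, 0.589, -0.391, 0.588]
ft_force: [-0.6, -0.3, 0.7]
width: 0.0121
clock: 1.1
tool_pos: [0.4418, -0.1735, 0.2312]
tool_rot: [0.392, 0.589, -0.391, 0.589]
ft_force: [0.8, -0.0, -1.3]
width: 0.0001
[ 0.44182426 -0.17350748  0.23118756] 9.852092666892889e-05 [-0.38  0.12  1.94  0.    1.08  0.79] [0.52671227 0.39996759 0.06      ] [0.52046501 0.33006677 0.06      ]
```

```bash
python3 -m inch '[[0.43,0.72,0,0,0,0,255],[0.43,0.72,0,0,0,0,255],[0.43,0.72,0,0,0,0,255],[0.43,0.72,-0.3,0,0,0,255],[0.43,0.72,-0.4,0,0,0,255]]'
python3 - <<'E'
from h import *
print(arm.get_obs()['tool_pos']);snap('wrist','w1.png'); m=arm.camera_model('wrist'); print({k:np.round(v,3) for k,v in m.items()})
E
```

```text
clock: 1.6
tool_pos: [0.5276, -0.0304, 0.1497]
tool_rot: [0.391, 0.589, -0.391, 0.589]
ft_force: [-1.4, 0.1, -1.2]
width: -0.0002
[ 0.52760412 -0.03043928  0.14966616]
{'fovy': np.float64(65.706), 'cx': np.float64(281.359), 'cy': np.float64(210.298), 'mount': array([[ 0.001,  0.31 , -0.951, -0.142],
       [ 0.   ,  0.951,  0.31 ,  0.08 ],
       [ 1.   , -0.001,  0.001,  0.001],
       [ 0.   ,  0.   ,  0.   ,  1.   ]])}
```

View pics/w1.png

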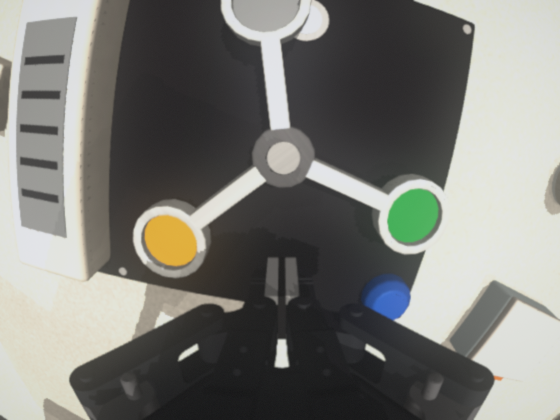

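Wrist view: hub (283,157), fingertips (283,262), centred between the amber spoke (disc at 171,240) and the green spoke (disc at 413,216). The way down is clear.

```bash
cat >> h.py <<'E'
from scipy.spatial.transform import Rotation as R
def wray(u,v,z,pos,quat):
    m=arm.camera_model('wrist'); f=210/np.tan(np.radians(m['fovy']/2))
    x,y=u-m['cx'],v-m['cy']; r=np.hypot(x,y); t=r/f
    d=np.array([np.sin(t)*x/r,-np.sin(t)*y/r,-np.cos(t)]); M=m['mount']; Q=R.from_quat(quat).as_matrix()
    o=Q@M[:3,3]+pos; d=Q@M[:3,:3]@d
    return o+d*(z-o[2])/d[2]
E
python3 - <<'E'
from h import *
o=arm.get_obs(); im=np.load('pics/w1.png.npz')['im']; H=hsv(im); W=lambda c,z: wray(*c,z,o['tool_pos'],o['tool_rot'])
a=W(blob(hue(H,10,30),(171,240),40)[0],.086); g=W(blob(hue(H,45,80),(413,216),40)[0],.086)
h=W((283.5,157),.096); print('amber',a,'green',g,'hub',h)
for n,p in(('a',a),('g',g)): e=p-h; print(n,np.hypot(*e[:2]),np.degrees(np.arctan2(e[1],e[0])))
for p in((313,3),(329,20),(318,38)): print('port edge',W(p,.05))
E
```

```text
amber [0.48616389 0.0375352  0.086     ] green [ 0.56902179 -0.11068807  0.086     ] hub [ 0.5713344  -0.01288888  0.096     ]
a 0.09897779979564279 149.3729065418066
g 0.09782653075974203 -91.35459282315003
port edge [0.67915589 0.00949542 0.05      ]
port edge [ 0.67164131 -0.00606736  0.05      ]
port edge [ 0.65533986 -0.00422991  0.05      ]
```

```bash
python3 -m inch '[[0,0,-0.2,0,0,0,255],[0,0,-0.42,0,0,0,255],[0,0,-0.42,0,0,0,255]]' && python3 -m inch '[[0.001,0.037,0,0,0,0,255],[-0.0035,0.069,0,0,0,0,255],[-0.0035,0.101,0,0,0,0,255],[0.001,0.133,0,0,0,0,255],[0.01,0.1635,0,0,0,0,255]]'
python3 - <<'E'
from h import *
o=arm.get_obs(); im,d=snap('top','t2.png'); H=hsv(im)
w,_=snap('wrist','w2.png'); c=blob(hue(hsv(w),45,80),(413,216),200)[0]; g=wray(*c,.086,o['tool_pos'],o['tool_rot']); e=g[:2]-[.573,-.0125]
print(o['tool_pos'],o['ft_force'],'green r,ang',np.hypot(*e),np.degrees(np.arctan2(e[1],e[0])))
E
```

```text
clock: 1.95
tool_pos: [0.523, -0.0327, 0.0634]
tool_rot: [0.39, 0.591, -0.394, 0.586]
ft_force: [-0.3, -1.0, 0.4]
width: -0.0002
clock: 2.45
tool_pos: [0.5296, 0.0005, 0.0684]
tool_rot: [0.392, 0.588, -0.392, 0.589]
ft_force: [-0.1, -2.0, 1.0]
width: -0.0002
[5.29578793e-01 4.52436143e-04 6.84287137e-02] [-0.06258763 -2.00642213  1.02905136] green r,ang 0.10281822761806118 -101.28124986843946
```

View pics/w2.png

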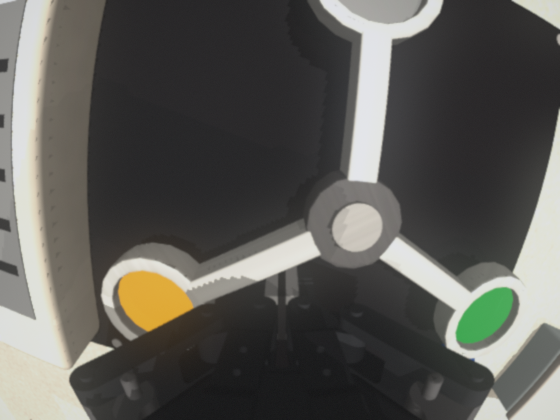

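Wrist view: the fingertip (283,285) is against the amber spoke and the wheel has turned about 11°, so pushing works. I'll continue along the arc.

```bash
python3 -m inch '[[0.013,0.0295,0,0,0,0,255],[0.03,0.0565,0,0,0,0,255],[0.05,0.0815,0,0,0,0,255],[0.0745,0.1025,0,0,0,0,255],[0.101,0.1205,0,0,0,0,255]]' && python3 -m inch '[[0.029,0.0145,0,0,0,0,255],[0.0595,0.024,0,0,0,0,255],[0.091,0.0295,0,0,0,0,255],[0.123,0.031,0,0,0,0,255],[0.155,0.0275,0,0,0,0,255]]'
python3 - <<'E'
from h import *
o=arm.get_obs(); im,d=snap('top','t3.png'); w,_=snap('wrist','w3.png'); H=hsv(w); t=hsv(im)
for n,a,b,near in(('amber',10,30,(250,200)),('green',45,80,(280,200))):
  for k,I,f in(('wrist',H,lambda c:wray(*c,.086,o['tool_pos'],o['tool_rot'])),('top',t,lambda c:ray('top',*c,.086))):
    try:
        c,A,_=blob(hue(I,a,b),near if k=='top' else (280,210),70 if k=='top' else 300); e=f(c)[:2]-[.573,-.0125]; print(n,k,c.round(),A,np.hypot(*e).round(4),np.degrees(np.arctan2(e[1],e[0])).round(1))
    except Exception as x: print(n,k,x)
print(o['tool_pos'],o['ft_force'])
E
```

```text
clock: 3.05
tool_pos: [0.5491, 0.0244, 0.067]
tool_rot: [0.392, 0.589, -0.392, 0.588]
ft_force: [-4.0, -2.6, -1.9]
width: -0.0
clock: 3.55
tool_pos: [0.5806, 0.0298, 0.0672]
tool_rot: [0.392, 0.589, -0.392, 0.588]
ft_force: [-2.7, 0.3, -0.7]
width: 0.0002
amber wrist [261. 143.] 8962.0 0.0997 48.3
amber top max() iterable argument is empty
green wrist max() iterable argument is empty
green top max() iterable argument is empty
[0.58056888 0.02983716 0.06719143] [-2.7302491   0.29369511 -0.67019549]
```

View pics/w3.png

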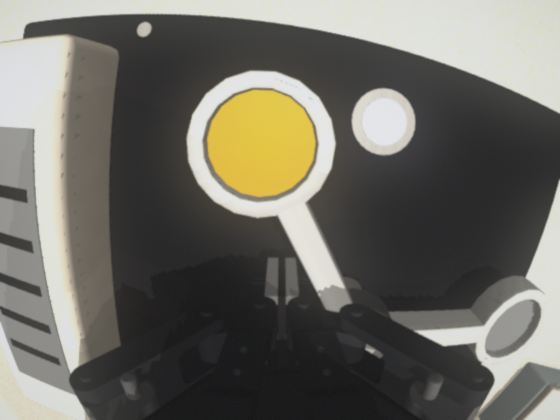

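Port fully visible at (384,122), amber at (261,143). Measuring the remaining angle.

```bash
cat >> h.py <<'E'
def check(fn):
    o=arm.get_obs(); w,_=snap('wrist',fn); H=hsv(w); W=lambda c,z:wray(*c,z,o['tool_pos'],o['tool_rot'])[:2]
    c,A,_=blob(hue(H,10,30),(280,150),260); a=W(c,.086); print('amber px',c.round(1),A,a.round(4),'tcp',o['tool_pos'].round(4),'F',o['ft_force'].round(1),'clk',o['clock'])
    return o,w,a
E
python3 - <<'E'
from h import *
o=arm.get_obs(); w=np.load('pics/w3.png.npz')['im']; H=hsv(w)
c,A,_=blob((H[...,1]<40)&(H[...,2]>205),(384,122),24); p=wray(*c,.05,o['tool_pos'],o['tool_rot'])[:2]
a=wray(261,143,.086,o['tool_pos'],o['tool_rot'])[:2]
h=np.array([.573,-.0125]); e=p-h
print(c,A,p,'r',np.hypot(*e),'ang',np.degrees(np.arctan2(e[1],e[0])),a)
# chord law: both 100 mm from axis
print('chord',np.linalg.norm(a-p),'angle left',np.degrees(2*np.arcsin(np.linalg.norm(a-p)/.2)))
E
```

```text
[384. 122.] 1722.0 [0.67093622 0.01006744] r 0.10050270128552616 ang 12.976158322630955 [0.64065484 0.06168621]
chord 0.05984529873873791 angle left 34.82230095047524
```

```bash
python3 -m inch '[[0.0235,-0.0055,0,0,0,0,255],[0.046,-0.013,0,0,0,0,255],[0.068,-0.0235,0,0,0,0,255],[0.0885,-0.036,0,0,0,0,255],[0.1015,-0.0455,0,0,0,0,255]]'
python3 - <<'E'
from h import *
o,w,a=check('w4.png'); p=np.array([.6709,.0101]); c=np.linalg.norm(a-p); print('chord',c,'deg',np.degrees(2*np.arcsin(c/.2)))
E
```

```text
clock: 4.15
tool_pos: [0.6012, 0.0203, 0.0674]
tool_rot: [0.392, 0.588, -0.392, 0.589]
ft_force: [-2.1, 1.5, 0.3]
width: 0.0002
amber px [331.3 153.3] 8572.5 [0.6666 0.026 ] tcp [0.6012 0.0203 0.0674] F [-2.1  1.5  0.3] clk 4.15
chord 0.01642868601391165 deg 9.423561694743764
```

```bash
python3 -m inch '[[0.002,-0.006,0,0,0,0,255],[0.004,-0.012,0,0,0,0,255],[0.006,-0.018,0,0,0,0,255],[0.008,-0.024,0,0,0,0,255],[0.008,-0.024,0,0,0,0,255]]'
python3 - <<'E'
from h import *
o,w,a=check('w5.png'); p=np.array([.6709,.0101]); print(a-p); c=np.linalg.norm(a-p); print('chord',c,'deg',np.degrees(2*np.arcsin(c/.2)))
E
```

```text
clock: 4.7
tool_pos: [0.6024, 0.0156, 0.0675]
tool_rot: [0.392, 0.588, -0.392, 0.589]
ft_force: [-0.1, 2.7, 0.6]
width: 0.0
amber px [358.2 155.6] 8096.0 [0.6713 0.0111] tcp [0.6024 0.0156 0.0675] F [-0.1  2.7  0.6] clk 4.7
[0.00042165 0.00101713]
chord 0.001101068564140718 deg 0.6308690036389925
```

View pics/w5.png

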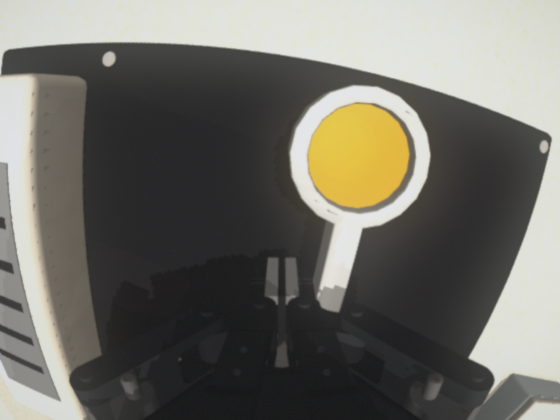

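Disc (358,156) estimated 1.1 mm from the port, and the port is fully hidden beneath it. Backing the finger off the spoke, raising it, then moving towards the console and checking from the top camera.

```bash
python3 -m inch '[[-0.005,0.025,0,0,0,0,255],[-0.01,0.06,0,0,0,0,255],[-0.01,0.06,0.2,0,0,0,255],[-0.01,0.06,0.45,0,0,0,255],[-0.01,0.06,0.65,0,0,0,255]]' && python3 -m inch '[[-0.1,0.2,0,0,0,0,255],[-0.2,0.4,0,0,0,0,255],[-0.3,0.6,0,0,0,0,255],[-0.36,0.8,0,0,0,0,255],[-0.36,0.95,0,0,0,0,255]]'
python3 - <<'E'
from h import *
im,d=snap('top','t6.png'); H=hsv(im); h=np.array([.5752,-.0118])
c,A,_=blob(hue(H,10,32),(262,171),30); a=ray('top',*c,.086)[:2]; e=a-h
print('amber',c,A,a,np.hypot(*e),np.degrees(np.arctan2(e[1],e[0])), 'port exp', h+.1*np.array([np.cos(np.radians(13.5)),np.sin(np.radians(13.5))]))
s=im[130:290,60:370]; cv2.imwrite('pics/crop6.png',cv2.resize(s,None,fx=2.5,fy=2.5,interpolation=cv2.INTER_CUBIC)[:,:,::-1]); print(arm.get_obs()['tool_pos'])
E
```

```text
clock: 5.25
tool_pos: [0.5998, 0.0282, 0.1993]
tool_rot: [0.392, 0.589, -0.392, 0.589]
ft_force: [0.8, 1.2, 0.1]
width: -0.0001
clock: 5.75
tool_pos: [0.5258, 0.2198, 0.1973]
tool_rot: [0.391, 0.589, -0.392, 0.589]
ft_force: [0.2, -1.2, 0.5]
width: 0.0001
amber [267.01395349 166.03488372] 215.0 [0.67320392 0.01203347] 0.10086031270543278 13.66836719729214 port exp [0.67243699 0.01154454]
[0.52695026 0.22337637 0.19753167]
```

View pics/crop6.png

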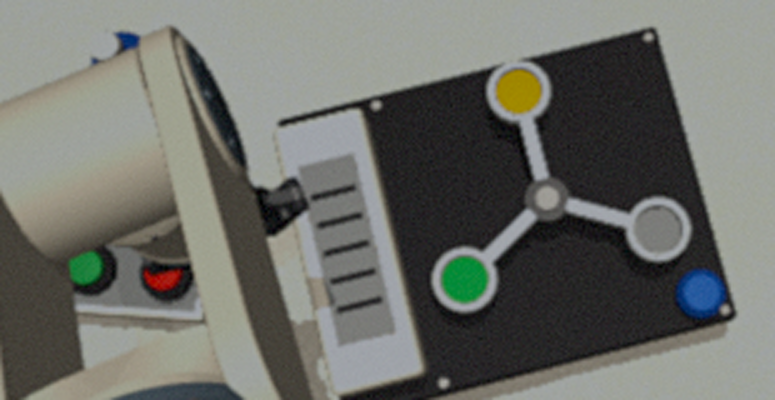

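Top view: amber is at 13.7°, expected port about 13.5°, so under 2 mm off; the cap is untouched. Moving over the green button now.

```bash
python3 -m inch '[[0,0.2,0,0,0,0,255],[0,0.45,0,0,0,0,255],[0,0.68,0,0,0,0,255],[0,0.88,0,0,0,0,255],[0,0.88,0,0,0,0,255]]' && python3 -m inch '[[0,0,-0.2,0,0,0,255],[0,0,-0.4,0,0,0,255],[0,0,-0.4,0,0,0,255]]'
python3 - <<'E'
from h import *
o=arm.get_obs(); w,d=snap('wrist','w7.png'); H=hsv(w)
for n,a,b in(('green',45,85),('red',0,6)):
    c,A,_=blob(hue(H,a,b,120,50),(280,250),200); print(n,c,A,wray(*c,.06,o['tool_pos'],o['tool_rot']))
print(o['tool_pos'])
E
```

```text
clock: 6.3
tool_pos: [0.5274, 0.3983, 0.1969]
tool_rot: [0.391, 0.589, -0.39, 0.589]
ft_force: [-0.5, -0.1, 0.4]
width: -0.0001
clock: 6.6
tool_pos: [0.5245, 0.3907, 0.112]
tool_rot: [0.388, 0.59, -0.395, 0.587]
ft_force: [-0.7, 0.0, -0.4]
width: 0.0
green [268.33603499 220.9589605 ] 1295.5 [0.52991799 0.40099981 0.06      ]
red [355.66934545 263.15001165] 1431.0 [0.52412616 0.33459487 0.06      ]
[0.5245421  0.39073264 0.1119543 ]
```

View pics/w7.png

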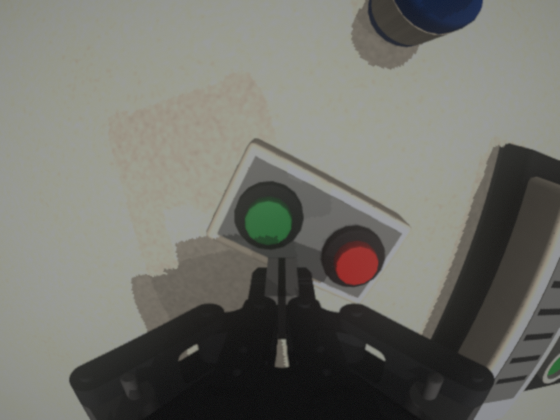

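Wrist view: green button (268,221), red (356,263), fingertips (282,265) heading onto green. Descending gently.

```bash
python3 -m inch '[[0.005,0.005,-0.1,0,0,0,255],[0.005,0.005,-0.2,0,0,0,255],[0.005,0.005,-0.24,0,0,0,255],[0.005,0.005,-0.24,0,0,0,255],[0.005,0.005,-0.24,0,0,0,255]]' && python3 -m inch '[[0,0,-0.01,0,0,0,255],[0,0,-0.02,0,0,0,255],[0,0,-0.03,0,0,0,255],[0,0,-0.03,0,0,0,255],[0,0,-0.03,0,0,0,255]]'
```

```text
clock: 7.15
tool_pos: [0.5299, 0.3951, 0.0709]
tool_rot: [0.393, 0.588, -0.391, 0.589]
ft_force: [0.9, 0.5, -0.6]
width: -0.0002
clock: 7.65
tool_pos: [0.529, 0.3947, 0.0632]
tool_rot: [0.392, 0.589, -0.392, 0.589]
ft_force: [0.1, -1.2, 0.6]
width: -0.0001
```

```bash
python3 -m inch '[[0,0.025,0,0,0,0,255],[0,0.025,0,0,0,0,255],[0,0.025,-0.01,0,0,0,255],[0,0.025,-0.02,0,0,0,255],[0,0.025,-0.02,0,0,0,255]]' && python3 -m inch '[[0,0,-0.01,0,0,0,255],[0,0,-0.02,0,0,0,255],[0,0,-0.02,0,0,0,255]]'
```

```text
clock: 8.15
tool_pos: [0.5288, 0.3995, 0.0588]
tool_rot: [0.392, 0.589, -0.392, 0.588]
ft_force: [1.1, -0.2, -1.1]
width: -0.0001
clock: 8.45
tool_pos: [0.5291, 0.3997, 0.0552]
tool_rot: [0.392, 0.589, -0.392, 0.589]
ft_force: [-0.5, -0.6, 2.3]
width: 0.0003
```

```bash
python3 -m inch '[[0,0,-0.01,0,0,0,255],[0,0,-0.02,0,0,0,255],[0,0,-0.02,0,0,0,255]]' && python3 -m inch '[[0,0,-0.01,0,0,0,255],[0,0,-0.01,0,0,0,255],[0,0,-0.01,0,0,0,255]]'
```

```text
clock: 8.75
tool_pos: [0.5292, 0.3998, 0.0513]
tool_rot: [0.392, 0.588, -0.392, 0.589]
ft_force: [-0.7, -1.4, 5.1]
width: 0.0002
clock: 9.05
tool_pos: [0.5293, 0.3998, 0.0509]
tool_rot: [0.392, 0.588, -0.392, 0.589]
ft_force: [-4.1, -3.3, 16.9]
width: 0.0
```

Hard stop at z 0.051 with 17 N: the force rose with the spring and then hit the stop, so the button is fully down. Releasing and retreating.

```bash
python3 -m inch '[[0,0,0.05,0,0,0,255],[0,0,0.2,0,0,0,255],[0,0,0.45,0,0,0,255],[0,0,0.7,0,0,0,255],[0,0,0.7,0,0,0,255]]' && python3 -m inch '[[-0.2,0,0,0,0,0,255],[-0.4,0,0,0,0,0,255],[-0.6,0,0,0,0,0,255],[-0.75,0,0,0,0,0,255],[-0.75,0,0,0,0,0,255]]'
python3 - <<'E'
from h import *
im,d=snap('top','t8.png'); H=hsv(im); h=np.array([.5752,-.0118])
c,A,_=blob(hue(H,10,32),(262,171),30); e=ray('top',*c,.086)[:2]-h; print('amber',c,A,np.degrees(np.arctan2(e[1],e[0])))
s=im[120:300,60:500]; cv2.imwrite('pics/crop8.png',cv2.resize(s,None,fx=1.8,fy=1.8,interpolation=cv2.INTER_CUBIC)[:,:,::-1])
o=arm.get_obs();print(o['tool_pos'],o['ft_force'],o['joint_vel'].round(3))
E
```

```text
clock: 9.55
tool_pos: [0.5323, 0.4022, 0.1969]
tool_rot: [0.396, 0.587, -0.388, 0.59]
ft_force: [0.1, 0.1, 0.0]
width: -0.0004
clock: 10.05
tool_pos: [0.3755, 0.399, 0.1886]
tool_rot: [0.39, 0.589, -0.392, 0.589]
ft_force: [-0.0, -0.2, -0.0]
width: -0.0002
amber [267.01395349 166.03488372] 215.0 13.66836719729214
[0.37756005 0.39958815 0.18902553] [0.37345452 0.11600285 0.06481345] [-0.027  0.023 -0.045 -0.009 -0.005 -0.012]
```

View pics/crop8.png

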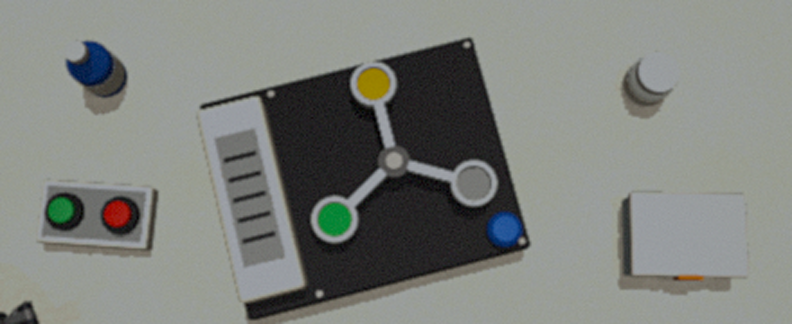

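Wheel, buttons and bystanders all look as they should, and the arm is clear. Handing in.

```bash
python3 -c "
from workcell import arm
print(arm.sign_off())"
```

```text
the job is handed in; nothing more can be done
None
```

I turned the wheel about 136° clockwise by pushing the amber spoke with the closed fingertips. I then backed off, pressed the green button to its stop, released it and moved the arm clear. The job is handed in, at about 10 s on the robot's clock.

- **Amber filter:** the wrist camera put it about 1.1 mm from the port. The top camera read its direction as 13.7° against about 13.5° for the port, well inside 7 mm, and gave the same reading after the press. The wrist and top cameras disagree by 2–5 mm on absolute position, which is calibration-level. I therefore compared wrist readings only with each other, and judged the top view by angle about the hub.
- **Green button:** the force rose from 2.3 N to 5.1 N as it went down, then to 17 N at z = 0.051 m, a hard stop. Its travel can't be read directly. I inferred full press from the force rise, and saw no sign that it stayed down in the final picture.
- **Bystanders:** in the final top view the cap, case, bottle and jar look unmoved, though I checked this by eye and did not measure it. The red button was never approached, and the arm touched nothing at hand-in.

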